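# Clamp a carving block in the pump clamp and keep the squeeze on

### The arm

A 7-joint arm with a two-finger parallel gripper is mounted at the origin on the work surface. World frame = base frame: x ahead of the robot, y to its left, z up, the work surface at z = 0. Lengths are in m, angles in degrees, forces in N, time in s.
With the tool pointing down it reaches from about 0.425 to 0.875 m from the base axis. Payload 4.7 kg.
Tool frame: the origin (TCP) lies at the very end of the fingers, on their centre line; the grasp point (between the pads) lies 19 mm behind it; z points along the fingers, y is the line along which they close (so a half turn about z gives the same grasp; the last joint's range is limited). The gripper opens to 87 mm and grips with 3 to 60 N. Pads are 19 mm wide; open, the fingers measure 117 mm over their backs; the gripper's body (75 mm by 190 mm) begins 51 mm behind the grasp point.
Start: joints at [-70.296, 18.392, -4.016, 83.108, 1.295, 78.541, -3.26], TCP at [0.211, 0.615, 0.223] pointing down, gripper open.
Joint ranges: [-163.93, 163.93], [-17.29, 119.83], [-79.2, 71.16], [3.27, 140.29], [-89.18, 269.18], [5.43, 117.66], [-154.24, 154.24]. Speed limits (degrees/s): [147.25, 147.25, 180, 180, 180, 180, 180].

### API

Orientations are given as [roll, pitch, yaw] about the fixed x, y, z axes, in that order (R = Rz(yaw) Ry(pitch) Rx(roll)).
In Python, from cell import get_obs, eyes, env gives the robot as it stands.
- The arm moves only by the tool servo_tool, never from a script. Its argument "series" is a list that holds one entry, the list of rows, each a list of 7 numbers: the shift along the tool's x, y, z in units of 300 mm (1.0 is 300 mm), then the turn, a rotation vector about the tool's x, y, z in units of pi rad (1.0 is pi rad), then the opening, from 0 (shut) to 1 (fully open). In form: [[[tx, ty, tz, wx, wy, wz, gripper], ...]]. A call has 1 to 12 rows; each row is the pose to reach, as a shift and turn from the pose commanded when the call began, along the tool's axes at that moment, turning the shorter way round; what a row does not reach only later rows make up. A row lasts 1/12 s, in which the tool goes at most 41.7 mm and 7.16 degrees, less where a joint would pass 70% of its speed; a pose out of reach is approached as far as the arm can. A call with a number of a shift or a turn outside -1 to 1 is refused whole. A call with a gripper value outside its range is refused whole. The fingers move at their own pace and stop on an object; "grip_force" is the grip in N (left out, the last holds). Time passes only in rows, so rows that repeat a pose let the fingers close. It gives the time, the measured TCP pose, the force, the opening and the grip force at its end, in the units of the state.
- get_obs(): the state, without advancing time (a new reading comes with each control period).
- eyes.read_camera(name): name is "side" or "top" or "wrist"; returns a dict with "frame" (420x560x3 uint8, red, green, blue), "depth" (420x560 float32, m along the optical axis (not along the pixel's ray), 0 where there is no reading), "fx", "fy", "cx", "cy" (pixels), "distortion" ([k1, k2, p1, p2, k3] as OpenCV has them; the pictures are not rectified), "origin" and "rotation" of the camera in the world; the wrist camera has in their place "mount" (4x4, takes a point from camera to tool coordinates, whose origin is the TCP and whose axes are the flange's). Camera axes: x right, y down, z forward; pixel columns grow to the right and rows downward; lengths in m; the calibration is good to about 2 mm. A picture is of the moment at which its call begins: read the wrist's pose just before it.
- env.sign_off(): hands the job in; it is judged then, once.
The state is a dict: "time_s": time; "qpos": joint angles; "joint_velocities": joint speeds; "effort": joint torques, N m; "tool_pos": TCP position; "tool_rot": TCP orientation; "force": force on the tool from outside, world axes, zero at the start; "wrist_torque": the same for the moment, N m; "grip_width": finger opening in m; "grasp_force": force on a finger pad.
Only numpy, scipy, OpenCV 4.12 (cv2) and the standard library are available. Lean on these libraries where they do the work, as an engineer would, in place of code of your own. Each camera call takes 0.05 s, during which the arm holds its last target. There are 200 camera calls.

### The job

Put the blue-faced carving block (not the grey one) upright on the wooden bed of the pump clamp, centred between the orange spring pad and the wooden fence with its long side along the bar, and let go of it. Then pump the black trigger towards the orange handle, letting it spring back out between squeezes, until the pad presses the block against the fence and its spring is about half pushed in: snug, never close to bottomed, because that would crush the block. Finish still holding the trigger squeezed like that; move the jaw only with the trigger and leave everything else where it is.

Things in the scene. Friction and masses are not known exactly. Their poses are not given: they have to be found in the camera images.
- block_center (a point): Centre of the loose block to be clamped: beech with a blue carved face on top, 60 (own x) by 46 (own y) by 50 mm tall, about 120 g, standing upright (z up). Its face and its twin's are the only difference between them.
- spare_center (a point): Centre of the look-alike block with a grey face, same size. A bystander.
- clamp: Pump clamp fixed to the table. Origin on the table under its middle; own x runs along the bar from the handle end to the fence, z up. Wooden bed x -165 to +150, 110 mm wide, top 12 mm above the table. All parts stand on its line y = 0. Grey cheek plates, x -138 to -88, up to 114 mm high, carry the mechanism; a toothed steel rod, axis 45 mm high, runs through, pushed by a pawl on the trigger.
- fence: Fixed wooden fence on the bed, 76 mm wide, 46 mm tall; origin at the foot of the middle of the face that the block is pressed against (120 mm along the clamp's x, bed height); axes as the clamp's.
- pad_face (a point): Middle of the face of the orange spring pad (40 wide, 36 mm tall, centred 40 mm above the table) that presses on the block; it faces along the clamp's +x. It stands at clamp x = -9 mm + joint rod - joint pad. The pad stands on guide pins and a spring in front of the grey jaw plate on the rod; the gap to that plate is 20 mm when free, 10 mm half pushed in.
- trigger_grip (a point): Centre of the round black grip bar on top of the trigger: 14 mm thick, 34 mm long (along the clamp's y), about 165 mm above the table. It swings about a pivot 62 mm below it, at clamp x = -100 mm, 104 mm above the table. Bar centre at clamp x = -87 mm with the trigger out, -113 mm fully squeezed.
- handle_grip (a point): Centre of the fixed orange handle post at the trigger bar's height: 10 mm thick (clamp x -138 to -128 mm), 30 mm wide, top 185 mm above the table. Handle and trigger measure 58 mm over the outsides with the trigger out, 32 mm squeezed. Nothing on the clamp stands over 65 mm high in front of the trigger or behind the handle.
- trigger (a joint): Trigger angle, rad: 0 = sprung out, 0.42 = fully squeezed (bar moves to the handle, along the clamp's -x). Takes 5 to 8 N at the bar while the pad is free, 10 to 15 N with it half in; springs back out when let go. A full squeeze drives the rod about 15 mm; the pawl picks up 6 mm teeth on the way back, so the net gain of a free squeeze is 12 mm.
- rod (a joint): How far the rod and jaw have been driven towards the fence, m: 0 = fully back, at most 0.105. Stays put by about 6 N of friction when the trigger is out; there is no catch, so a pressed pad pushes the jaw back until it is only 3 to 6 mm in as soon as the trigger is let out.
- pad (a joint): How far the spring pad is pushed in towards the jaw plate, m: 0 = free, 0.020 = bottomed, 0.010 = half. Pressure on the block in N is about 1.6 + 800 x value (about 10 N at half).
- jar: Small glue jar with a red lid, 64 mm across, 75 mm tall; origin at the underside. A bystander.
- mug: White mug, 80 mm across, 90 mm tall; origin at the underside. A bystander.
- brush: Brush lying on the table. A bystander.
- mould: Papermaking mould, a light wooden frame 280 by 222 by 22 mm lying flat; origin at the underside. A bystander.
- cork: Cork puck, 90 mm across, 35 mm tall; origin at the underside. A bystander.
- roller: Ink roller lying on the table, about 145 mm long. A bystander.
Things that resemble listed ones, but are neither listed nor needed, are in the scene too. Leave any green look-alike of the part that bears block_center alone.

How it is judged (in metres and radians):
On the way, in this order (a step that is already met when the one before it is completed fails the run):
1. the blue-faced block stands on the bed between pad and fence, lined up, let go (y of block_center in the frame of clamp between -0.018 and 0.018 m and z of block_center in the frame of clamp between 0.033 and 0.041 m and x of block_center in the frame of clamp above 0.045 m and angle between block_center's own z axis and vertical below 0.08 rad and angle between the x axis of block_center and the x axis of clamp, either way round below 0.2 rad and contact force between the fingers and block below 0.1 N and linear speed of block below 0.02 m/s and contact force between pad and block below 0.5 N), for 0.2 s.
2. the pad presses the block while the fingers squeeze the trigger (contact force between pad and block above 1 N and contact force between the fingers and trigger above 0.5 N), for 0.1 s.
At the end, for the whole second after the job is handed in: Fingers still push the trigger (over 1 N, off its rest); pad pushed in 5.5 to 14.5 mm, pressing the block (4 to 18 N) on the fence (over 3 N); block on the bed, within 18 mm of the centre line and 0.2 rad, upright, still, untouched by the robot (y of block_center in the frame of clamp between -0.018 and 0.018 m and z of block_center in the frame of clamp between 0.033 and 0.041 m and x of block_center in the frame of clamp above 0.045 m and angle between block_center's own z axis and vertical below 0.08 rad and angle between the x axis of block_center and the x axis of clamp, either way round below 0.2 rad and contact force between each of the fingers, the arm and block below 0.1 N and linear speed of block below 0.02 m/s and x of block_center in the frame of clamp above 0.085 m and value of joint pad between 0.0055 and 0.0145 m and contact force between pad and block between 4 and 18 N and contact force between block and fence above 3 N and contact force between the fingers and trigger above 1 N and value of joint trigger above 0.03 rad); the arm keeps its last pose, push and grip.
It fails at once if the pad was pushed in beyond 16 mm: the block is crushed (value of joint pad above 0.016 m).
It fails at once if the robot pushed the rod, jaw or pad itself (contact force between any of the fingers, the arm and rod above 2 N).
It fails at once if something else was moved (distance of any of spare_center, jar, mug, brush, mould, cork, roller from where it was at the start of the episode above 0.03 m).
It also fails if it takes over 70 s, if anything falls off the work surface, if the arm or the gripper's body presses on something with over 40 N, if the wrist force passes 120 N, or if a joint passes its speed limit or range.

## Working session

There is one attempt and no reset: what is moved stays moved. The work goes in short steps, Python scripts to look and compute and a tool call to move; the robot and the scene stay as the last step left them, time stands still between calls to the robot, and variables do not carry over. Pictures are saved under pics/ and viewed, at most 10 in all, crops included, and the job is handed in when it is done.

Besides the shell and the picture viewer there is one more tool, called by a JSON object that holds its "name" and its "arguments". servo_tool: Moves the arm, as the interface text tells. Shifts and turns lie within -1 to 1; 1 stands for 300 mm of shift or pi rad of turn. Its arguments: {"type":"object","properties":{"series":{"type":"array"},"grip_force":{"type":"number"}},"required":["series"]}

```bash
mkdir -p pics; ls; cat > h.py <<'E'
import numpy as np, cv2
from cell import get_obs, eyes, env
from scipy.spatial.transform import Rotation as R
def cam(n):
    o=get_obs(); c=eyes.read_camera(n)
    K=np.array([[c['fx'],0,c['cx']],[0,c['fy'],c['cy']],[0,0,1]]); D=np.array(c['distortion'])
    if 'mount' in c:
        T=np.eye(4); T[:3,:3]=R.from_euler('xyz',o['tool_rot'],degrees=True).as_matrix(); T[:3,3]=o['tool_pos']
        T=T@np.array(c['mount'])
        Rm,t=T[:3,:3],T[:3,3]
    else: Rm,t=np.array(c['rotation']),np.array(c['origin'])
    return dict(img=c['frame'],depth=c['depth'],K=K,D=D,R=Rm,t=t)
def cloud(c):
    h,w=c['depth'].shape; u,v=np.meshgrid(np.arange(w),np.arange(h))
    p=cv2.undistortPoints(np.stack([u,v],-1).reshape(-1,1,2).astype(float),c['K'],c['D']).reshape(h,w,2)
    P=np.dstack([p,np.ones((h,w))])*c['depth'][...,None]
    return P@c['R'].T+c['t']
def save(n,img,s=1): cv2.imwrite('pics/'+n,cv2.resize(img[...,::-1],None,fx=s,fy=s))
E
python3 - <<'E'
from h import *
o=get_obs(); print(o)
for n in ('top','side'):
    c=cam(n); np.savez(n+'.npz',**c); print(n,c['t'],c['R'].round(2).tolist())
    save(n+'0.png',c['img'],1.4)
E
```

```text
pics
{'time_s': 0.0, 'qpos': array([-70.29546767,  18.43895476,  -4.0180923 ,  83.17655444,
         1.29398671,  78.53894282,  -3.26163521]), 'joint_velocities': array([-0.01578057, -0.03837024, -0.0232191 , -0.00825876,  0.01588857,
       -0.00902875, -0.02675061]), 'effort': array([ 3.20015688e-04, -4.91300368e+01, -4.03867643e-01, -3.12523770e+01,
       -6.38387399e-02,  4.35626437e-02,  1.38022688e-04]), 'tool_pos': array([0.21034566, 0.61443511, 0.22144855]), 'tool_rot': array([-1.79890746e+02,  3.94849366e-03,  1.61105850e+02]), 'force': array([ 0.37139993, -0.71931924,  0.83996536]), 'wrist_torque': array([-0.00820095,  0.06729986,  0.01933415]), 'grasp_force': 0.0, 'grip_width': 0.08683048759560343}
top [ 0.34456605 -0.05414062  1.00527428] [-169.05, -1.06, -89.97]
side [-0.22330995 -0.83125028  0.75772014] [-119.81, 0.66, -44.87]
```

```bash
sed -i "s/Rm,t=np.array(c\['rotation'\]),/Rm,t=R.from_euler('xyz',c['rotation'],degrees=True).as_matrix(),/" h.py
python3 - <<'E'
from h import *
for n in ('top','side'):
    c=cam(n); np.savez(n+'.npz',**c); P=cloud(c)
    print(n, P[210,280], P[400,280],P[100,100])
E
```

```text
top [ 0.52601496 -0.07908753  0.00102538] [ 0.05831078 -0.07842629  0.01179996] [0.83669311 0.42458379 0.00255386]
side [ 0.68134646  0.08651836 -0.00145882] [ 0.21958448 -0.37611964 -0.00038186] [ 0.9787081   1.69580552 -0.13062015]
```

View pics/top0.png

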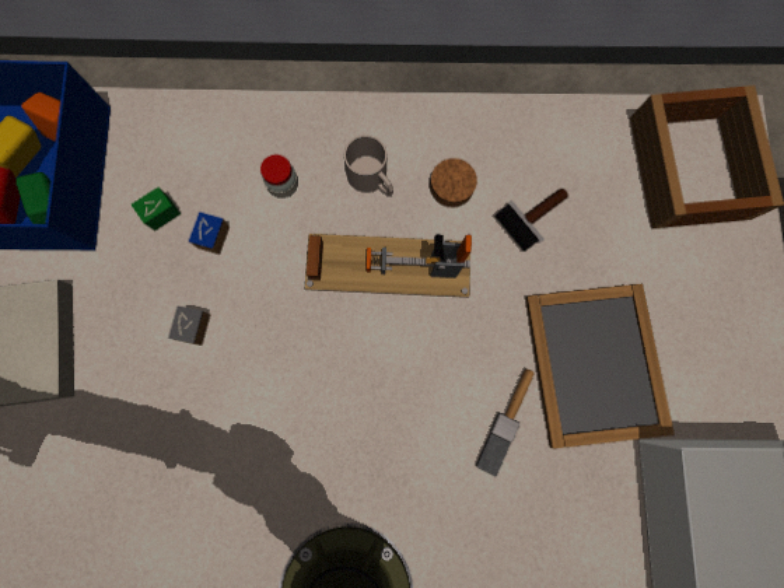

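View pics/side0.png

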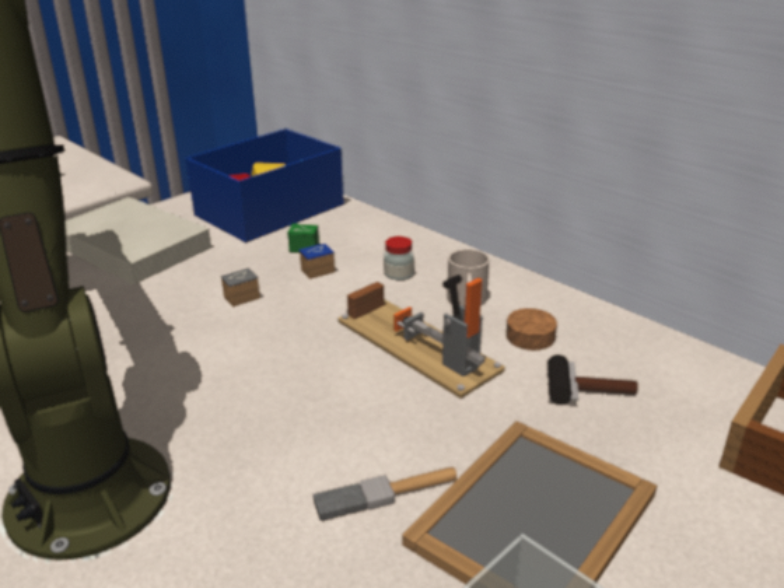

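The top view (784x588 scale) has three candidates: the green block at (154,208), the blue-faced block at (208,231) and the grey-faced one at (188,323). The blue bin at (20,150) also holds coloured blocks. I choose the blue-faced block at (208,231). The clamp is at (388,264), with the fence on the left and the handle on the right.

```bash
python3 - <<'E'
from h import *
c=dict(np.load('top.npz')); P=cloud(c); img=c['img']; hsv=cv2.cvtColor(img,cv2.COLOR_RGB2HSV)
# block top: height ~0.05 in window
def top(u0,u1,v0,v1,z0,z1,msk=None):
    W=np.zeros(P.shape[:2],bool); W[int(v0/1.4):int(v1/1.4),int(u0/1.4):int(u1/1.4)]=1
    m=W&(P[...,2]>z0)&(P[...,2]<z1)
    if msk is not None: m&=msk
    q=P[m]; r=cv2.minAreaRect((q[:,:2]*1000).astype(np.float32)); print(m.sum(),q.mean(0).round(4),r); return q
top(180,240,200,260,.042,.06)
print('spare');top(160,220,295,355,.042,.06)
print('green');top(125,185,180,240,.042,.06)
print('bed');top(290,490,220,310,.006,.018)
print('fence');top(295,330,220,300,.05,.066)
org=(hsv[...,0]<14)&(hsv[...,1]>180)&(hsv[...,2]>120)
print('pad');top(355,378,235,285,.03,.07,org)
print('handle');top(450,490,220,270,.17,.2)
print('trig');top(420,456,220,260,.15,.18)
print('jar');top(250,305,145,205,.06,.09);print('mug');top(335,405,125,205,.06,.1);print('cork');top(420,485,150,210,.025,.045)
s=img[120:250,90:360]; save('crop1.png',s,2.9)
E
```

```text
420 [0.6361 0.2669 0.0494] ((636.7297973632812, 267.7784729003906), (47.05498504638672, 59.87891387939453), 74.28307342529297)
spare
481 [0.4611 0.2922 0.0496] ((461.3730163574219, 292.85540771484375), (49.700984954833984, 59.56121063232422), 79.67842102050781)
green
441 [0.684  0.3705 0.0499] ((685.2969360351562, 372.0372009277344), (50.68016052246094, 60.55503463745117), 35.53083801269531)
bed
3337 [ 0.5761 -0.0606  0.0114] ((582.3082885742188, -56.85572814941406), (342.0907287597656, 114.70515441894531), 88.4206314086914)
fence
256 [0.5867 0.067  0.0571] ((587.962646484375, 67.16456604003906), (22.0936336517334, 76.57649230957031), 87.14905548095703)
pad
38 [ 0.5845 -0.0337  0.0572] ((583.8240966796875, -34.02510452270508), (38.33070755004883, 5.283421039581299), 0.43858250975608826)
handle
73 [ 0.5749 -0.1954  0.1816] ((576.0054931640625, -195.9683380126953), (9.977568626403809, 28.12662696838379), 86.46955871582031)
trig
88 [ 0.5772 -0.1494  0.1688] ((577.5878295898438, -149.34957885742188), (11.823572158813477, 32.031776428222656), 89.37997436523438)
jar
381 [0.7463 0.1386 0.0736] ((748.3098754882812, 139.376708984375), (54.570674896240234, 55.15919494628906), 49.1373291015625)
mug
437 [ 0.7657 -0.0309  0.0784] ((766.2787475585938, -38.3381462097168), (102.51749420166016, 79.03144836425781), 73.67539978027344)
cork
824 [ 0.7444 -0.197   0.0339] ((745.059814453125, -196.80775451660156), (88.18126678466797, 88.2737808227539), 69.67019653320312)
```

View pics/crop1.png

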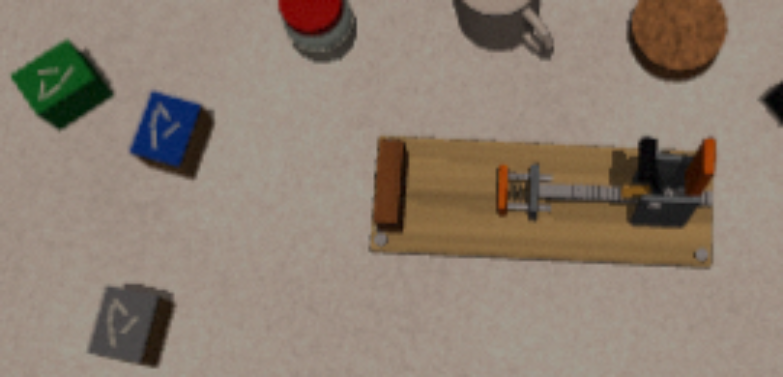

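Crop 1 confirms the blue-faced block at crop (170,130), with green at (60,85) and grey at (130,325) left out. In the clamp I can see the fence at (390,185), the pad at (503,190), the trigger bar at (648,160) and the handle at (708,165).

```bash
cat >> h.py <<'E'
def go(pos,yaw,p0=None,r0=None):
    o=get_obs(); R0=R.from_euler('xyz',o['tool_rot'] if r0 is None else r0,degrees=True)
    p=o['tool_pos'] if p0 is None else np.array(p0)
    Rt=R.from_euler('xyz',[180,0,yaw],degrees=True)
    s=R0.inv().apply(np.array(pos)-p)/.3; w=(R0.inv()*Rt).as_rotvec()/np.pi
    print('shift',s.round(4),'turn',w.round(4))
E
python3 - <<'E'
from h import *
c=eyes.read_camera('wrist'); print(np.array(c['mount']).round(3), c['fx'])
P=cloud(dict(np.load('top.npz'))); m=(P[...,1]>.42)&(P[...,0]>.2); print(P[m][:,2].max(), P[230:280,0:50,2].max(), P[50:170,0:70,2].max())
go([.637,.268,.20],164.3,[.211,.615,.223])
E
```

```text
[[-0.    -0.958 -0.288  0.079]
 [ 1.    -0.     0.001  0.001]
 [-0.001 -0.288  0.958 -0.162]
 [ 0.     0.     0.     1.   ]] 305.2799361384457
0.154380629158414 1.0052742806666457 1.0052742806666457
shift [-1.718  -0.6344  0.0774] turn [-0.0003  0.     -0.0178]
```

{"name": "servo_tool", "arguments": {"series": [[[-0.9,-0.33,0.02,0,0,-0.018,0.85],[-0.9,-0.33,0.02,0,0,-0.018,0.85],[-0.9,-0.33,0.02,0,0,-0.018,0.85],[-0.9,-0.33,0.02,0,0,-0.018,0.85],[-0.9,-0.33,0.02,0,0,-0.018,0.85],[-0.9,-0.33,0.02,0,0,-0.018,0.85],[-0.9,-0.33,0.02,0,0,-0.018,0.85],[-0.9,-0.33,0.02,0,0,-0.018,0.85]]]}}

```text
time_s: 0.92
tool_pos: [0.4427, 0.4252, 0.2165]
tool_rot: [-179.8, 0.3, 163.5]
force: [0.0, -1.3, -0.2]
grip_width: 0.0741
grasp_force: 0.0
```

```bash
python3 - <<'E'
from h import *
go([.637,.268,.20],164.3)
E
```

```text
shift [-0.7691 -0.3188  0.0608] turn [-0.001   0.0019 -0.0042]
```

{"name": "servo_tool", "arguments": {"series": [[[-0.77,-0.32,0.05,0,0,0,0.85],[-0.77,-0.32,0.05,0,0,0,0.85],[-0.77,-0.32,0.05,0,0,0,0.85],[-0.77,-0.32,0.05,0,0,0,0.85],[-0.77,-0.32,0.05,0,0,0,0.85],[-0.77,-0.32,0.05,0,0,0,0.85],[-0.77,-0.32,0.05,0,0,0,0.85],[-0.77,-0.32,0.05,0,0,0,0.85],[-0.77,-0.32,0.05,0,0,0,0.85]]]}}

```text
time_s: 1.67
tool_pos: [0.63, 0.2796, 0.201]
tool_rot: [180.0, -0.1, 164.3]
force: [-0.4, 1.1, -0.2]
grip_width: 0.074
grasp_force: 0.0
```

```bash
python3 - <<'E'
from h import *
o=get_obs();print(o['tool_pos'],o['tool_rot'])
c=cam('wrist');P=cloud(c);save('w1.png',c['img'])
hsv=cv2.cvtColor(c['img'],cv2.COLOR_RGB2HSV)
m=(P[...,2]>.042)&(P[...,2]<.058)&(np.hypot(P[...,0]-.637,P[...,1]-.268)<.045)
q=P[m];print(m.sum(),q.mean(0),cv2.minAreaRect((q[:,:2]*1000).astype(np.float32)))
E
```

```text
[0.62996058 0.27963274 0.20104825] [ 1.79991515e+02 -7.77871251e-02  1.64333909e+02]
2396 [0.63745408 0.26942282 0.04979811] ((638.7155151367188, 269.04193115234375), (45.92909240722656, 60.378883361816406), 74.23326110839844)
```

View pics/w1.png

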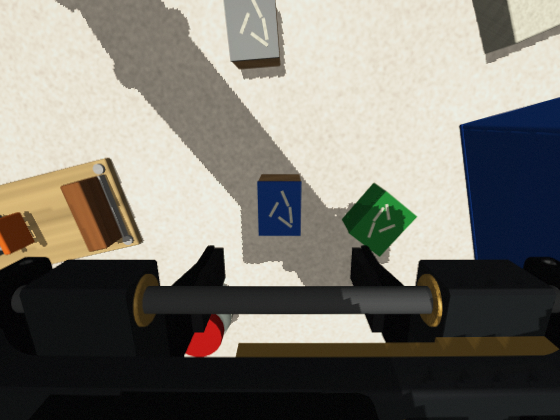

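The wrist view shows the blue block at (280,208) standing clear, with green at (380,220) and the fence at (95,215). I'll descend now.

```bash
python3 - <<'E'
from h import *
go([.638,.269,.012],164.3)
E
```

```text
shift [-0.0392 -0.0309  0.6312] turn [ 0.0003 -0.0004  0.0008]
```

{"name": "servo_tool", "arguments": {"series": [[[-0.038,-0.03,0.0,0,0,0,0.85],[-0.038,-0.03,0.1,0,0,0,0.85],[-0.038,-0.03,0.2,0,0,0,0.85],[-0.038,-0.03,0.3,0,0,0,0.85],[-0.038,-0.03,0.35,0,0,0,0.85],[-0.038,-0.03,0.4,0,0,0,0.85],[-0.038,-0.03,0.4,0,0,0,0.85],[-0.038,-0.03,0.4,0,0,0,0.85]]]}}

```text
time_s: 2.38
tool_pos: [0.6383, 0.2677, 0.0812]
tool_rot: [-180.0, -0.1, 164.4]
force: [0.2, 0.8, -0.4]
grip_width: 0.0737
grasp_force: 0.0
```

```bash
python3 - <<'E'
from h import *
print(get_obs()['tool_pos'])
go([.638,.269,.012],164.3)
E
```

```text
[0.63827403 0.26768312 0.0811906 ]
shift [0.0018 0.0042 0.2306] turn [-0.0003 -0.0003  0.0007]
```

{"name": "servo_tool", "arguments": {"series": [[[0,0.003,0.1,0,0,0,0.85],[0,0.003,0.18,0,0,0,0.85],[0,0.003,0.228,0,0,0,0.85],[0,0.003,0.228,0,0,0,0.85],[0,0.003,0.228,0,0,0,0.4],[0,0.003,0.228,0,0,0,0.4],[0,0.003,0.228,0,0,0,0.4],[0,0.003,0.228,0,0,0,0.4],[0,0.003,0.228,0,0,0,0.4],[0,0.003,0.228,0,0,0,0.4],[0,0.003,0.228,0,0,0,0.4],[0,0.003,0.228,0,0,0,0.4]]], "grip_force": 20}}

```text
time_s: 3.38
tool_pos: [0.6399, 0.2684, 0.0143]
tool_rot: [179.9, 0.1, 164.3]
force: [-0.5, -0.8, 5.6]
grip_width: 0.0459
grasp_force: 20.0
```

```bash
python3 - <<'E'
from h import *
o=get_obs();print(o['tool_pos'],o['grip_width'],o['grasp_force'])
E
```

```text
[0.63988256 0.26838429 0.01431375] 0.04589411180125207 20.000409164931625
```

{"name": "servo_tool", "arguments": {"series": [[[0,0,-0.1,0,0,0,0.4],[0,0,-0.2,0,0,0,0.4],[0,0,-0.3,0,0,0,0.4],[0,0,-0.4,0,0,0,0.4],[0,0,-0.5,0,0,0,0.4],[0,0,-0.52,0,0,0,0.4],[0,0,-0.52,0,0,0,0.4],[0,0,-0.52,0,0,0,0.4]]]}}

```text
time_s: 4.05
tool_pos: [0.6387, 0.2681, 0.1679]
tool_rot: [-180.0, -0.1, 164.4]
force: [0.3, -0.6, -1.7]
grip_width: 0.0458
grasp_force: 20.0
```

```bash
python3 - <<'E'
from h import *
o=get_obs();print(o['tool_pos'],o['grip_width'],o['force'])
go([.5855,.012,.17],87.3)
E
```

```text
[0.6386621  0.26813804 0.1679438 ] 0.045799686127504215 [ 0.34016937 -0.59546522 -1.70954099]
shift [-0.0596 -0.87   -0.0063] turn [-4.000e-04 -1.000e-04  4.281e-01]
```

{"name": "servo_tool", "arguments": {"series": [[[-0.06,-0.87,0,0,0,0.428,0.4],[-0.06,-0.87,0,0,0,0.428,0.4],[-0.06,-0.87,0,0,0,0.428,0.4],[-0.06,-0.87,0,0,0,0.428,0.4],[-0.06,-0.87,0,0,0,0.428,0.4],[-0.06,-0.87,0,0,0,0.428,0.4],[-0.06,-0.87,0,0,0,0.428,0.4],[-0.06,-0.87,0,0,0,0.428,0.4],[-0.06,-0.87,0,0,0,0.428,0.4],[-0.06,-0.87,0,0,0,0.428,0.4],[-0.06,-0.87,0,0,0,0.428,0.4],[-0.06,-0.87,0,0,0,0.428,0.4]]]}}

```text
time_s: 5.05
tool_pos: [0.5845, 0.012, 0.1663]
tool_rot: [-179.7, 0.1, 87.2]
force: [-0.1, 0.3, -1.4]
grip_width: 0.0458
grasp_force: 20.0
```

{"name": "servo_tool", "arguments": {"series": [[[0,0,0,0,0,0,0.4],[0,0,0,0,0,0,0.4],[0,0,0,0,0,0,0.4]]]}}

```text
time_s: 5.3
tool_pos: [0.5857, 0.0121, 0.1683]
tool_rot: [-179.9, 0.0, 87.4]
force: [-0.1, -0.8, -1.4]
grip_width: 0.0459
grasp_force: 20.0
```

```bash
python3 - <<'E'
from h import *
o=get_obs();print(o['tool_pos'],o['tool_rot'],o['grip_width'],o['qpos'])
c=cam('wrist');P=cloud(c);save('w2.png',c['img']); np.savez('w2.npz',**c)
E
```

```text
[0.58569471 0.01209287 0.1683488 ] [-1.79927508e+02  1.79980830e-02  8.74065715e+01] 0.04587153533760721 [-27.94581547  13.21659524  27.98938824  97.63171042  -6.50757288
  70.84106544  -1.03059369]
```

View pics/w2.png

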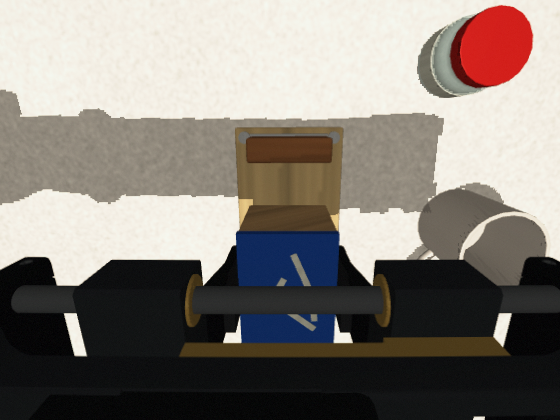

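The wrist view shows the fence at (289,150), the bed's far corners at (236,128) and (343,128), and the held blue block at (287,285), parallel to the bed. Next I'll measure the fence.

```bash
python3 - <<'E'
from h import *
c=dict(np.load('w2.npz'));P=cloud(c)
W=np.zeros(P.shape[:2],bool);W[125:175,225:355]=1
m=W&(P[...,2]>.052)&(P[...,2]<.064);q=P[m];r=cv2.minAreaRect((q[:,:2]*1000).astype(np.float32));print(m.sum(),q.mean(0),r)
print('corners',cv2.boxPoints(r).round(1).tolist())
m=W&(P[...,2]>.006)&(P[...,2]<.018);m[203:]=0;q=P[m];
m2=np.zeros_like(W);m2[110:205,225:355]=1;m2&=(P[...,2]>.006)&(P[...,2]<.018);q=P[m2];print('bed',q[:,2].mean(),cv2.minAreaRect((q[:,:2]*1000).astype(np.float32)))
# pad in top image fine estimate
c=dict(np.load('top.npz'));P=cloud(c);hsv=cv2.cvtColor(c['img'],cv2.COLOR_RGB2HSV)
o=(hsv[...,0]<14)&(hsv[...,1]>180)&(hsv[...,2]>120);o[:, :250]=0;o[:,275:]=0
q=P[o];q=q[(q[:,2]>.02)&(q[:,2]<.07)];print('pad y',np.percentile(q[:,1],[2,50,98]))
# block in hand
E
```

```text
2214 [0.59030098 0.06809824 0.05772845] ((590.4486694335938, 67.81275177001953), (21.888336181640625, 76.06945037841797), 87.44405364990234)
corners [[552.0, 58.599998474121094], [628.0, 55.20000076293945], [628.9000244140625, 77.0], [552.9000244140625, 80.4000015258789]]
bed 0.011999428530948463 ((589.5314331054688, 46.008522033691406), (80.72693634033203, 110.3302001953125), 87.40448760986328)
pad y [-0.03660988 -0.03395128 -0.03130511]
```

{"name": "servo_tool", "arguments": {"series": [[[0.003,0.008,0.1,0,0,0,0.4],[0.003,0.008,0.2,0,0,0,0.4],[0.003,0.008,0.3,0,0,0,0.4],[0.003,0.008,0.38,0,0,0,0.4],[0.003,0.008,0.42,0,0,0,0.4],[0.003,0.008,0.44,0,0,0,0.4],[0.003,0.008,0.45,0,0,0,0.4],[0.003,0.008,0.455,0,0,0,0.4],[0.003,0.008,0.455,0,0,0,0.4],[0.003,0.008,0.455,0,0,0,0.4]]]}}

```text
time_s: 6.18
tool_pos: [0.5897, 0.0129, 0.0341]
tool_rot: [179.9, -0.0, 87.3]
force: [0.4, 0.2, -1.1]
grip_width: 0.046
grasp_force: 20.0
```

{"name": "servo_tool", "arguments": {"series": [[[0,-0.004,0.01,0,0,0,0.4],[0,-0.004,0.018,0,0,0,0.4],[0,-0.004,0.024,0,0,0,0.4],[0,-0.004,0.024,0,0,0,0.4],[0,-0.004,0.024,0,0,0,0.4]]]}}

```text
time_s: 6.6
tool_pos: [0.5875, 0.0131, 0.0262]
tool_rot: [180.0, -0.0, 87.3]
force: [-2.8, 0.7, 5.1]
grip_width: 0.0459
grasp_force: 20.0
```

Contact with the bed is light (5 N), so I'll open to about 63 mm, wait and rise.

{"name": "servo_tool", "arguments": {"series": [[[0,0,0,0,0,0,0.6],[0,0,0,0,0,0,0.75],[0,0,0,0,0,0,0.75],[0,0,0,0,0,0,0.75],[0,0,0,0,0,0,0.75],[0,0,-0.1,0,0,0,0.75],[0,0,-0.2,0,0,0,0.75],[0,0,-0.3,0,0,0,0.75],[0,0,-0.4,0,0,0,0.75],[0,0,-0.5,0,0,0,0.75],[0,0,-0.55,0,0,0,0.75],[0,0,-0.55,0,0,0,0.75]]]}}

```text
time_s: 7.6
tool_pos: [0.59, 0.0128, 0.195]
tool_rot: [179.6, -0.1, 87.3]
force: [0.8, -0.5, 0.0]
grip_width: 0.0655
grasp_force: 0.0
```

```bash
python3 - <<'E'
from h import *
o=get_obs();print(o['tool_pos'],o['tool_rot'],o['grip_width'],o['force'])
c=cam('wrist');P=cloud(c)
m=(P[...,2]>.058)&(P[...,2]<.066)&(np.hypot(P[...,0]-.588,P[...,1]-.013)<.038)
q=P[m];print(m.sum(),q.mean(0),cv2.minAreaRect((q[:,:2]*1000).astype(np.float32)))
u=np.array([.0454,.999]);O=np.array([.5846,-.0630])
# approach pose for trigger: clamp x=-45, y 0
go([*(O-.045*u),.19],87.4)
E
```

```text
[0.58996397 0.01280701 0.19495599] [ 1.79560482e+02 -1.04247425e-01  8.72941228e+01] 0.06546117993668775 [ 0.83269572 -0.45877235  0.02364393]
2692 [0.58871177 0.016666   0.06191649] ((588.66650390625, 15.81820297241211), (60.587738037109375, 45.929115295410156), 86.69137573242188)
shift [-0.4034 -0.0014  0.0075] turn [ 0.0013 -0.0003 -0.0005]
```

{"name": "servo_tool", "arguments": {"series": [[[-0.13,0,0,0,0,0,0],[-0.26,0,0,0,0,0,0],[-0.36,0,0,0,0,0,0],[-0.4,0,0,0,0,0,0],[-0.4,0,0.03,0,0,0,0],[-0.4,0,0.08,0,0,0,0],[-0.4,0,0.12,0,0,0,0],[-0.4,0,0.125,0,0,0,0],[-0.4,0,0.125,0,0,0,0],[-0.4,0,0.125,0,0,0,0]]], "grip_force": 20}}

```text
time_s: 8.48
tool_pos: [0.5818, -0.1058, 0.1526]
tool_rot: [-180.0, -0.0, 87.4]
force: [-0.4, -0.1, -0.1]
grip_width: 0.0068
grasp_force: 0.0
```

```bash
cat >> h.py <<'E'
U=np.array([.0454,.999]);V=np.array([-.999,.0454]);O=np.array([.5846,-.0630])
def clampxy(p): d=np.asarray(p)[...,:2]-O; return np.stack([d@U,d@V],-1)*1000
E
python3 - <<'E'
from h import *
o=get_obs();print(o['tool_pos'],o['tool_rot'],o['grip_width'],o['force'],clampxy(o['tool_pos']))
c=cam('wrist');np.savez('w3.npz',**c);save('w3.png',c['img'])
E
```

```text
[ 0.58183242 -0.10580877  0.15263825] [-1.79965556e+02 -1.19530678e-02  8.73975532e+01] 0.00676840399092886 [-0.40939276 -0.14795807 -0.14948403] [-42.89160606   0.82129871]
```

View pics/w3.png

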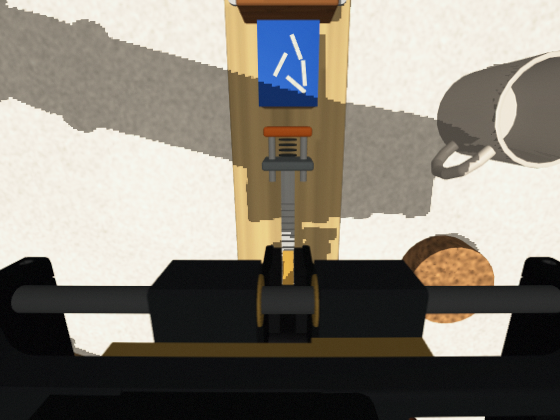

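The wrist view is clear: block (288,63), pad (287,131), spring gap, jaw plate (287,163), fence at the top edge. Now the first squeeze.

{"name": "servo_tool", "arguments": {"series": [[[-0.03,0.003,-0.013,0,0,0,0],[-0.06,0.003,-0.013,0,0,0,0],[-0.075,0.003,-0.013,0,0,0,0],[-0.09,0.003,-0.013,0,0,0,0],[-0.105,0.003,-0.013,0,0,0,0],[-0.12,0.003,-0.013,0,0,0,0],[-0.12,0.003,-0.013,0,0,0,0],[-0.12,0.003,-0.013,0,0,0,0]]]}}

```text
time_s: 9.2
tool_pos: [0.5818, -0.1405, 0.1578]
tool_rot: [179.9, -0.2, 87.4]
force: [0.3, 5.0, 4.6]
grip_width: 0.0006
grasp_force: 2.6
```

```bash
cat > look.py <<'E'
from h import *
import sys
def look(c=None):
    o=get_obs()
    if c is None:
        c=cam('wrist'); print('tool',clampxy(o['tool_pos']).round(1),'z',o['tool_pos'][2].round(4),'F clamp x,y,z',(o['force'][:2]@U).round(1),(o['force'][:2]@V).round(1),o['force'][2].round(1),'t',round(o['time_s'],2))
    P=cloud(c);X=clampxy(P);hsv=cv2.cvtColor(c['img'],cv2.COLOR_RGB2HSV);z=P[...,2]
    b=abs(X[...,1])<15
    org=b&(hsv[...,0]<14)&(hsv[...,1]>150)&(abs(z-.0575)<.004)&(X[...,0]>0)
    q=X[org][:,0];print('pad',org.sum(),np.percentile(q,[5,50,95]).round(1),end=' ')
    pl=(abs(abs(X[...,1])-15)<4)&(hsv[...,1]<110)&(z>.045)&(z<.075)&(X[...,0]>np.median(q)-45)&(X[...,0]<np.median(q)-8)
    r=X[pl][:,0];print('plate',pl.sum(),np.percentile(r,[5,50,95]).round(1),'z',z[pl].mean().round(4),'diff',(np.median(q)-np.percentile(r,50)).round(1),end=' ')
    bl=b&(abs(z-.062)<.003)&(X[...,0]>np.median(q)+6)&(hsv[...,0]>100)&(hsv[...,0]<130)&(hsv[...,1]>100)
    print('block near edge',np.percentile(X[bl][:,0],1).round(1),'far',np.percentile(X[bl][:,0],99).round(1))
if __name__=='__main__':
    if len(sys.argv)>1: look(dict(np.load(sys.argv[1])))
    else: look()
E
python3 look.py w3.npz; python3 look.py
```

```text
pad 704 [ 25.7  32.7 122.3] plate 212 [-2.5  2.3  5.4] z 0.0564 diff 30.4 block near edge 49.4 far 108.2
tool [-77.6  -0.7] z 0.1578 F clamp x,y,z 5.0 -0.0 4.6 t 9.2
pad 384 [28.  31.4 36. ] plate 198 [1.3 4.6 8.6] z 0.0576 diff 26.8 block near edge 48.6 far 88.7
```

```bash
sed -i "s/&(hsv\[...,1\]>150)&/\&(hsv[...,1]>190)\&(hsv[...,2]>60)\&(X[...,0]<70)\&/; s/\[5,50,95\]/[2,25,50,75,98]/g" look.py
python3 look.py w3.npz; python3 look.py; python3 - <<'E'
from h import *
c=cam('wrist');a=np.load('w3.npz')['img'];save('w4.png',np.hstack([a[0:250,220:360],c['img'][0:250,220:360]]),2.3)
E
```

```text
pad 359 [25.4 27.2 29.5 31.1 32.7] plate 212 [-2.6  0.1  2.3  4.4  5.5] z 0.0564 diff 27.2 block near edge 49.4 far 108.2
tool [-77.6  -0.7] z 0.1577 F clamp x,y,z 5.7 0.9 4.8 t 9.25
pad 382 [28.  29.2 31.4 33.6 36.1] plate 200 [0.6 3.  4.6 6.9 8.6] z 0.0574 diff 26.8 block near edge 48.6 far 88.7
```

View pics/w4.png

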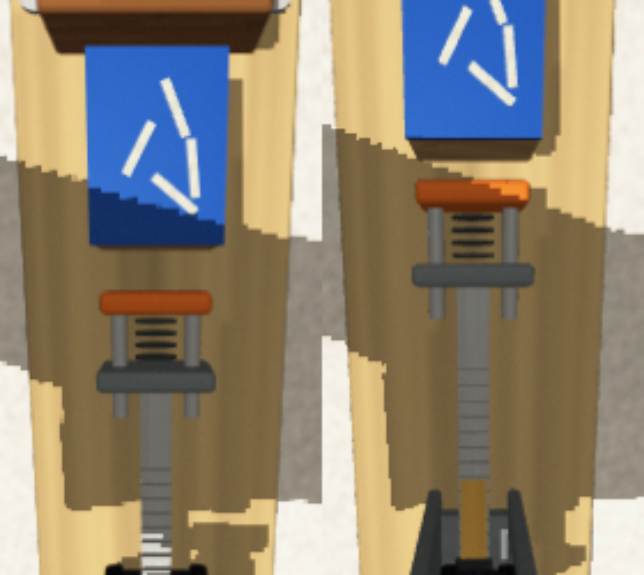

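Comparing the two views, the pad has moved about 3 mm and the spring is still free. The pad–plate offset reads 27 when free, so half in is about 17. Finishing this squeeze.

{"name": "servo_tool", "arguments": {"series": [[[-0.015,0,0,0,0,0,0],[-0.03,0,0,0,0,0,0],[-0.045,0,0,0,0,0,0],[-0.055,0,0,0,0,0,0],[-0.06,0,0,0,0,0,0],[-0.06,0,0,0,0,0,0]]]}}

```text
time_s: 9.85
tool_pos: [0.5813, -0.1584, 0.1578]
tool_rot: [179.9, -0.2, 87.4]
force: [0.3, 4.7, 5.1]
grip_width: 0.0002
grasp_force: 2.9
```

```bash
python3 look.py
```

```text
tool [-95.4  -1. ] z 0.1578 F clamp x,y,z 4.7 -0.1 5.1 t 9.85
pad 208 [38.8 39.2 39.9 45.4 46.3] plate 240 [10.4 11.6 14.  16.1 18.2] z 0.0572 diff 25.9 block near edge 48.7 far 71.1
```

{"name": "servo_tool", "arguments": {"series": [[[0.03,0,0,0,0,0,0],[0.06,0,0,0,0,0,0],[0.09,0,0,0,0,0,0],[0.12,0,0,0,0,0,0],[0.12,0,0,0,0,0,0],[0.12,0,0,0,0,0,0]]]}}

```text
time_s: 10.4
tool_pos: [0.5816, -0.1245, 0.1566]
tool_rot: [-180.0, 0.0, 87.4]
force: [-0.4, -0.3, 0.1]
grip_width: 0.0007
grasp_force: 0.0
```

```bash
python3 look.py
```

```text
tool [-61.5   0.2] z 0.1566 F clamp x,y,z -0.3 0.4 0.1 t 10.4
pad 374 [39.5 40.9 42.5 44.6 46.3] plate 197 [11.5 13.1 15.5 17.1 18.6] z 0.0576 diff 27.1 block near edge 48.7 far 103.7
```

{"name": "servo_tool", "arguments": {"series": [[[-0.02,0,0,0,0,0,0],[-0.035,0,0,0,0,0,0],[-0.05,0,0,0,0,0,0],[-0.06,0,0,0,0,0,0],[-0.07,0,0,0,0,0,0],[-0.08,0,0,0,0,0,0],[-0.08,0,0,0,0,0,0]]]}}

```text
time_s: 11.03
tool_pos: [0.5813, -0.1471, 0.1579]
tool_rot: [179.9, -0.2, 87.3]
force: [-1.6, 7.4, 4.9]
grip_width: 0.0004
grasp_force: 3.3
```

```bash
python3 look.py
```

```text
tool [-84.2  -0.5] z 0.1579 F clamp x,y,z 7.3 1.9 4.9 t 11.03
pad 196 [43.9 44.6 45.4 51.1 52.1] plate 216 [16.6 17.5 19.6 21.8 23.5] z 0.057 diff 25.7 block near edge 52.3 far 82.2
```

{"name": "servo_tool", "arguments": {"series": [[[-0.01,0,0,0,0,0,0],[-0.02,0,0,0,0,0,0],[-0.03,0,0,0,0,0,0],[-0.037,0,0,0,0,0,0],[-0.037,0,0,0,0,0,0]]]}}

```text
time_s: 11.5
tool_pos: [0.5809, -0.1583, 0.1577]
tool_rot: [179.9, -0.2, 87.3]
force: [-0.2, 6.0, 4.4]
grip_width: 0.0006
grasp_force: 3.1
```

```bash
python3 look.py
```

```text
tool [-95.3  -0.6] z 0.1577 F clamp x,y,z 6.0 0.5 4.4 t 11.5
pad 192 [50.7 51.1 51.7 57.2 58.4] plate 267 [22.3 23.3 25.4 27.7 29.9] z 0.0567 diff 26.3 block near edge 58.2 far 71.1
```

{"name": "servo_tool", "arguments": {"series": [[[0.03,0,0,0,0,0,0],[0.06,0,0,0,0,0,0],[0.09,0,0,0,0,0,0],[0.12,0,0,0,0,0,0],[0.12,0,0,0,0,0,0],[0.12,0,0,0,0,0,0]]]}}

```text
time_s: 12.05
tool_pos: [0.5817, -0.1237, 0.1567]
tool_rot: [-180.0, 0.0, 87.4]
force: [0.2, -0.7, 0.0]
grip_width: 0.0004
grasp_force: 0.0
```

```bash
python3 look.py
```

```text
tool [-60.7   0.1] z 0.1567 F clamp x,y,z -0.7 -0.2 0.0 t 12.05
pad 197 [50.4 51.2 52.  57.3 58.1] plate 193 [23.3 24.9 27.2 28.8 30.4] z 0.0577 diff 24.8 block near edge 58.8 far 104.4
```

{"name": "servo_tool", "arguments": {"series": [[[-0.02,0,0,0,0,0,0],[-0.035,0,0,0,0,0,0],[-0.05,0,0,0,0,0,0],[-0.06,0,0,0,0,0,0],[-0.07,0,0,0,0,0,0],[-0.08,0,0,0,0,0,0],[-0.08,0,0,0,0,0,0],[-0.08,0,0,0,0,0,0]]]}}

```text
time_s: 12.77
tool_pos: [0.5813, -0.1448, 0.158]
tool_rot: [180.0, -0.3, 87.4]
force: [-2.0, 8.6, 6.5]
grip_width: 0.0006
grasp_force: 4.1
```

```bash
python3 look.py
```

```text
tool [-81.9  -0.4] z 0.158 F clamp x,y,z 8.5 2.4 6.5 t 12.77
pad 196 [51.3 51.7 52.5 58.4 59.7] plate 257 [26.2 27.4 29.6 31.9 34.3] z 0.0566 diff 23.0 block near edge 59.5 far 84.8
```

{"name": "servo_tool", "arguments": {"series": [[[-0.01,0,0,0,0,0,0],[-0.02,0,0,0,0,0,0],[-0.03,0,0,0,0,0,0],[-0.04,0,0,0,0,0,0],[-0.04,0,0,0,0,0,0],[-0.04,0,0,0,0,0,0]]]}}

```text
time_s: 13.32
tool_pos: [0.5811, -0.1557, 0.1582]
tool_rot: [180.0, -0.4, 87.4]
force: [-2.6, 10.4, 7.7]
grip_width: 0.0002
grasp_force: 5.1
```

```bash
python3 look.py;  python3 - <<'E'
from h import *
c=cam('wrist');save('w5.png',c['img'][0:250,200:380],2.3)
E
```

```text
tool [-92.7  -0.7] z 0.1582 F clamp x,y,z 10.2 3.0 7.7 t 13.32
pad 219 [51.4 51.9 52.7 58.3 59.1] plate 283 [32.4 33.1 35.5 37.9 40.2] z 0.0564 diff 17.3 block near edge 59.6 far 74.5
```

View pics/w5.png

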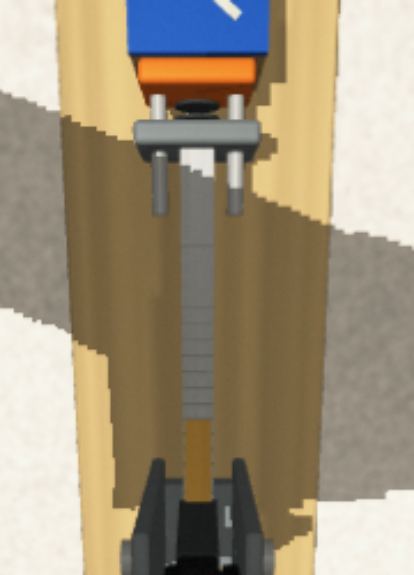

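The wrist view shows the block's near face (200,52) flush and square on the pad (198,75). The gap to the jaw plate (198,135) is about halved: the pad is roughly 9 mm in and the push is 10 N. I'll hold for a moment to check that it stays steady.

{"name": "servo_tool", "arguments": {"series": [[[-0.003,0,0,0,0,0,0],[-0.003,0,0,0,0,0,0],[-0.003,0,0,0,0,0,0],[-0.003,0,0,0,0,0,0],[-0.003,0,0,0,0,0,0],[-0.003,0,0,0,0,0,0],[-0.003,0,0,0,0,0,0],[-0.003,0,0,0,0,0,0],[-0.003,0,0,0,0,0,0],[-0.003,0,0,0,0,0,0]]]}}

```text
time_s: 14.25
tool_pos: [0.5811, -0.156, 0.1582]
tool_rot: [180.0, -0.4, 87.5]
force: [-3.5, 10.9, 7.9]
grip_width: 0.0005
grasp_force: 5.5
```

```bash
python3 look.py; python3 -c "
from h import *
print(env.sign_off())"
```

```text
tool [-93.1  -0.7] z 0.1582 F clamp x,y,z 10.7 3.9 7.9 t 14.25
pad 193 [51.5 51.9 52.5 58.  58.9] plate 280 [32.5 33.3 35.6 38.2 40.9] z 0.0565 diff 16.9 block near edge 59.6 far 74.1
the job is handed in; nothing more can be done
None
```

The job is handed in with the blue block clamped against the fence, the pad about 9 mm in by my camera estimate, and the fingers holding the trigger squeezed at about 11 N; sign-off returned no verdict.

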